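# Proof-pull a spring with its guard shut

### The job

On the spring tester, first slide the flat metal guard fully home so that it covers the spring barrel; only then pull the spring-return slide out by its upright grip until its pointer stands in the notch of the brass index plate. Finish while still holding the slide still at that mark with the gripper (do not let go, the spring would pull it back), and leave the loose things on the bench around the tester where they are.

Things in the scene. Friction and masses are not known exactly. Their poses are not given: they have to be found in the camera images.
- tester: fixed grey bench fixture, base 430 x 116 mm. Origin on the bench; local x along its length (base x = -195 to 235 mm), z up. Along x: pull slide on guide rods (-181 to 0), open trough with the steel spring barrel (2 to 117, rim 50 mm high), parking deck for the guard (to 226). Highest fixed part: guard rails, 59 mm above the bench. Slide is pulled, and guard shuts, towards local -x
- guard (a joint): slide joint of the guard, in m: 0 = fully home, covering the whole trough; grows as the guard stands open, moved towards the tester's +x (end stop 0.105). It starts partly or wholly open and stays where it is left; about 1.5 N of friction
- guard_tab (a point): centre of the upright black tab on the guard, 12 mm thick along the tester's x, 40 mm wide along its y; its top is 81 mm above the bench (12 mm above this point). The guard itself is a flat aluminium plate, 110 x 72 x 4 mm, top 55 mm above the bench
- pull_slide (a joint): slide joint of the spring-return slide, in m: 0 = at rest, grows as it is pulled out towards the tester's -x (end stop 0.11). The spring pulls it back with 3.6 N at 0 plus 90 N per m (about 12 N at 0.09 m)
- pull_grip (a point): point on the centre line of the slide's upright black grip, 85 mm above the bench, 15 mm below the grip's top; the grip is 14 mm thick along the tester's x, 44 mm wide along its y, and free from 42 to 100 mm above the bench. At rest it stands at tester x = -55 mm; moves with the slide
- pointer_tip (a point): tip of the slide's thin steel pointer (3 mm wide), which sticks out of the slide to the tester's +y side, 31 mm above the bench, at the same x along the tester as the grip; it passes 3 mm above the index plate
- index: brass index plate, 38 mm long, clamped fast on a rail along the tester's +y edge at a different place each time (about 45 to 95 mm of pull); its open notch is 14 mm wide. Origin on the bench below the middle of the notch, axes parallel to the tester's. The pointer is in the notch when its x along the tester is within 6 mm of this
- index_notch (a point): middle of the notch of the index plate, at its top, 28 mm above the bench
- glue_bottle: loose bystander: brown-bodied glue bottle with a red pointed nozzle, 47 mm diameter, 168 mm tall, upright; origin centre of its underside
- tape_measure: loose bystander: orange tape measure, 36 x 78 x 64 mm; origin centre of its underside
- green_coupling: loose bystander: green pipe coupling, 39 mm diameter, 40 mm tall; origin centre of its underside
- brass_elbow: loose bystander: brass pipe elbow, 44 x 44 x 28 mm; origin centre of its underside

How it is judged:
On the way, in this order (a step that is already met when the one before it is completed fails the run):
1. the guard is fully home over the barrel, within 5 mm, with the slide still at rest (value of joint guard below 0.005 m and value of joint pull_slide below 0.015 m), for 0.2 s.
2. the slide is held by the fingers, still, with its pointer in the notch (x of pointer_tip in the frame of index between -0.006 and 0.006 m and velocity of joint pull_slide between -0.01 and 0.01 m/s and contact force between the fingers and pull_slide above 3 N and value of joint guard below 0.005 m), for 0.3 s.
At the end, for the whole second after the job is handed in: The guard is home within 5 mm of its stop; the pointer stands within 6 mm of the middle of the notch, measured along the tester; the slide is still (under 10 mm/s) and the fingers are holding it with more than 3 N of contact force (all of step 2); the arm keeps its last pose, push and grip.
It fails at once if the slide is pulled out more than 15 mm while the guard is open by more than 10 mm (value of joint pull_slide above 0.015 m and value of joint guard above 0.01 m).
It fails at once if a loose thing beside the tester is moved more than 20 mm (distance of any of glue_bottle, tape_measure, green_coupling, brass_elbow from where it was at the start of the episode above 0.02 m).
It also fails if it takes over 45 s, if anything falls off the work surface, if the arm or the gripper's body presses on something with over 40 N, if the wrist force passes 120 N, or if a joint passes its speed limit or range.

### The arm

A 7-joint arm with a two-finger parallel gripper is mounted at the origin on a cart in front of the work surface, level with it; the furniture and walls round the work are solid. World frame = base frame: x ahead of the robot, y to its left, z up, the work surface at z = 0. Lengths are in m, angles in rad, forces in N, time in s.
With the tool pointing down it reaches from about 0.425 to 0.825 m from the base axis. Payload 3.6 kg.
Tool frame: the origin (TCP) lies at the very end of the fingers, on their centre line; the grasp point (between the pads) lies 19 mm behind it; z points along the fingers, y is the line along which they close (so a half turn about z gives the same grasp; the last joint's range is limited). The gripper opens to 93 mm and grips with 3 to 60 N. Pads are 15 mm wide; open, the fingers measure 128 mm over their backs; the gripper's body (75 mm by 188 mm) begins 65 mm behind the grasp point.
Start: joints at [1.125, 0.615, -0.013, 1.423, 0.008, 1.103, -0.04], TCP at [0.265, -0.594, 0.219] pointing down, gripper open.
Joint ranges: [-3.12, 3.12], [-0.3, 2.06], [-1.34, 1.32], [0.26, 2.42], [-1.36, 4.5], [0.01, 1.98], [-2.84, 2.84]. Speed limits (rad/s): [2.79, 2.79, 3.14, 3.14, 3.14, 3.14, 3.14].

### API

Orientations are given as a rotation vector (axis times angle).
In Python, from station import robot gives the robot as it stands.
- The arm moves only by the tool apply_moves, never from a script. Its argument "plan" is a list of rows, each an object with "hand": the opening, from 0 (shut) to 1 (fully open); "linear": the shift along the tool's x, y, z in cm, a list of three; "yaw": the turn about the tool's z in degrees. A call has exactly 10 rows; each row is the pose to reach, as a shift and turn from the pose commanded when the call began, along the tool's axes at that moment; what a row does not reach only later rows make up. A row lasts 1/8 s, in which the tool goes at most 62.5 mm and 10.7 degrees, less where a joint would pass 70% of its speed; a pose out of reach is approached as far as the arm can. A call with a gripper value outside its range is refused whole. The fingers move at their own pace and stop on an object; "force" is the grip in N (left out, the last holds). Time passes only in rows, so rows that repeat a pose let the fingers close, or fill a call up. It gives the time, the measured TCP pose, the force, the opening and the grip force at its end, in the units of the state.
- robot.get_state(): the state, without advancing time (a new reading comes with each control period).
- robot.get_image(name): name is "side" or "top" or "wrist"; returns (picture, depth): 420x560x3 uint8, red, green, blue; 420x560 float32, m along the optical axis (not along the pixel's ray), 0 where there is no reading.
- robot.camera_params(name): a dict with "vertical_fov" (degrees; the focal length in pixels is half the picture's height over the tangent of half this angle, whatever the lens; pixels are square), "cx", "cy" (the principal point, pixels), "dist_coeffs" ([k1, k2, p1, p2, k3] as OpenCV has them; the pictures are not rectified), "xyz" and "attitude" of the camera in the world. Camera axes: x right, y up, looking along -z (the intrinsics and any distortion apply to the point x, -y, -z); pixel columns grow to the right and rows downward; lengths in m; the calibration is good to about 2 mm. A picture is of the moment at which its call begins: read the wrist's pose just before it. camera_params takes no time and is no camera call; for the wrist camera it gives the pose at the moment of the call.
- robot.finish_job(): hands the job in; it is judged then, once.
Trained networks look in the newest picture that a camera, given by its name, has taken for a name from the list of things; names that differ only in an ending like _2 or _b are one class to them, and where a whole thing is asked for, a point or a joint stands for the part that bears it (a point fixed in the world has none). Each returns a list of dicts, best first, with "confidence" (0 to 1); they miss things now and then, are a little off and sometimes report something else, mostly with a low value. They report only what shows in the picture. A call takes as long as a camera call.
- robot.look_for(camera, label): "bbox" ([left, top, width, height] in pixels, round what is visible of it).
- robot.place_of(camera, label): "point" ([column, row] in pixels: a listed point, or the origin of a listed thing).
The state is a dict: "time": time; "joints": joint angles; "qd": joint speeds; "effort": joint torques, N m; "tcp_pos": TCP position; "orientation": TCP orientation; "contact_force": force on the tool from outside, world axes, zero at the start; "moment": the same for the moment, N m; "gripper_width": finger opening in m; "grasp_force": force on a finger pad.
Only numpy, scipy, OpenCV 4.12 (cv2) and the standard library are available. Lean on these libraries where they do the work, as an engineer would, in place of code of your own. Each camera call takes 0.05 s, during which the arm holds its last target. There are 200 camera calls.

## Working session

There is one attempt and no reset: what is moved stays moved. The work goes in short steps, Python scripts to look and compute and a tool call to move; the robot and the scene stay as the last step left them, time stands still between calls to the robot, and variables do not carry over. Pictures are saved under pics/ and viewed, at most 10 in all, crops included, and the job is handed in when it is done.

Besides the shell and the picture viewer there is one more tool, called as name(argument=value, ...), one argument or row to a line, values as JSON. apply_moves: Moves the arm, as the interface text tells. Its arguments: {"type":"object","properties":{"plan":{"type":"array","items":{"type":"object","properties":{"hand":{"type":"number"},"linear":{"type":"array","items":{"type":"number"}},"yaw":{"type":"number"}}}},"force":{"type":"number"}},"required":["plan"]}

```bash
mkdir -p pics; ls; cat > h.py <<'E'
import numpy as np,cv2
from scipy.spatial.transform import Rotation as R
from station import robot
def cam(n):
    p=robot.camera_params(n); a=np.array(p['attitude'],float)
    Rm=R.from_rotvec(a).as_matrix() if a.size==3 else a
    f=210/np.tan(np.radians(p['vertical_fov'])/2)
    K=np.array([[f,0,p['cx']],[0,f,p['cy']],[0,0,1]])
    return K,np.array(p['dist_coeffs'],float),Rm,np.array(p['xyz'])
def ray(c,uv):
    K,d,Rm,t=c; u=cv2.undistortPoints(np.array([[uv]],float),K,d)[0,0]
    return Rm@np.array([u[0],-u[1],-1.]),t
def atz(c,uv,z):
    r,t=ray(c,uv); return t+r*(z-t[2])/r[2]
def atdepth(c,uv,D):
    r,t=ray(c,uv); return t+r*D
def save(n,fn):
    im,D=robot.get_image(n); cv2.imwrite('pics/'+fn,im[:,:,::-1]); return im,D
Z=dict(guard_tab=.069,pull_grip=.085,pointer_tip=.031,index_notch=.028,tester=0,index=0,glue_bottle=0,tape_measure=0,green_coupling=0,brass_elbow=0)
E
python3 - <<'E'
from h import *
np.set_printoptions(precision=4,suppress=True)
print(robot.camera_params('top'))
for n in ('top','side'):
    im,D=save(n,n+'0.png'); c=cam(n)
    for l,z in Z.items():
        for q in robot.place_of(n,l)[:2]:
            u=q['point']; print(n,l,round(q['confidence'],2),np.round(u,1),atz(c,u,z),atdepth(c,u,D[int(np.clip(u[1],0,419)),int(np.clip(u[0],0,559))]))
s=robot.get_state();print(s['time'],s['orientation'],R.from_rotvec(s['orientation']).as_matrix())
E
```

```text
pics
{'vertical_fov': 46.460172031808696, 'cx': 276.4793754992619, 'cy': 212.28145537377608, 'dist_coeffs': array([-0.105,  0.   ,  0.   ,  0.   ,  0.   ]), 'xyz': array([ 0.4411, -0.0451,  1.0024]), 'attitude': array([ 0.0914, -0.0925, -1.5713])}
top guard_tab 0.82 [142.1 238.2] [0.5013 0.2129 0.069 ] [0.5005 0.2096 0.0809]
top pull_grip 0.8 [265.9 218.2] [ 0.5378 -0.0259  0.085 ] [ 0.5361 -0.0262  0.1013]
top pointer_tip 0.69 [270.8 246.5] [ 0.487  -0.0344  0.031 ] [ 0.4877 -0.0343  0.0169]
top pointer_tip 0.19 [140.5 238.7] [0.5027 0.2267 0.031 ] [0.4998 0.2139 0.0766]
top index_notch 0.76 [316.4 243.7] [ 0.4925 -0.1253  0.028 ] [ 0.4928 -0.1258  0.021 ]
top tester 0.86 [237.7 231.2] [0.52   0.0339 0.    ] [0.5163 0.0301 0.0478]
top tester 0.73 [269.5 250.8] [ 0.4797 -0.0314  0.    ] [ 0.4785 -0.0318  0.0302]
top glue_bottle 0.55 [213.4 164.6] [0.6598 0.0858 0.    ] [0.6412 0.0747 0.085 ]
top tape_measure 0.95 [266.7 167.3] [ 0.6536 -0.0257  0.    ] [ 0.6404 -0.0269  0.0622]
top green_coupling 0.86 [149.8 193.2] [0.5997 0.2184 0.    ] [0.5936 0.2082 0.0388]
side guard_tab 0.71 [25
[... 397 characters left out ...]
de tester 0.4 [258.  168.4] [0.5138 0.3973 0.    ] [0.5061 0.2124 0.0767]
side index 0.77 [260.2 279.5] [ 0.4964 -0.1208  0.    ] [ 0.4949 -0.1511  0.0222]
side glue_bottle 0.77 [326.9 222.2] [0.6534 0.0838 0.    ] [ 0.4643 -0.7936  0.4942]
side tape_measure 0.68 [337.7 247.4] [ 0.6573 -0.0207 -0.    ] [ 0.6484 -0.0562  0.0227]
side tape_measure 0.45 [251.5 239.1] [0.4849 0.0194 0.    ] [ 0.4836 -0.0318  0.0311]
side green_coupling 0.58 [297.9 194.6] [0.6056 0.2261 0.    ] [0.6026 0.2044 0.0105]
side brass_elbow 0.68 [353.5 275.5] [ 0.6678 -0.1177  0.    ] [ 0.6643 -0.1294  0.0085]
1.1 [-3.0726 -0.6546 -0.    ] [[ 0.9132  0.4076  0.    ]
 [ 0.4076 -0.9132  0.    ]
 [ 0.     -0.     -1.    ]]
```

View pics/top0.png

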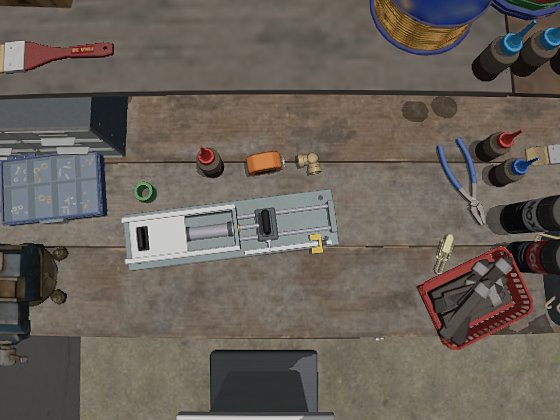

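View pics/side0.png

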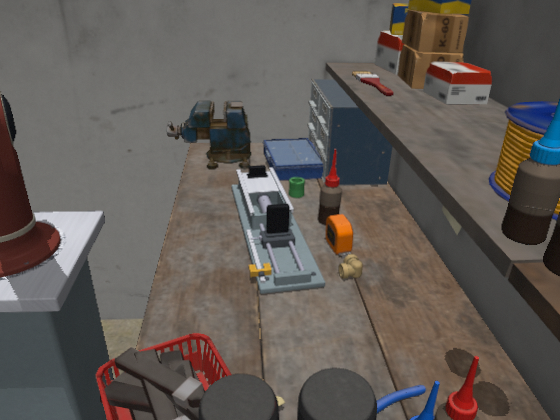

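The top view shows the tester lying roughly along world y. The guard and its tab stand at the left (142,238), the grip is at (266,218), the brass index is at (316,243), and the bystanders are above it at world x > 0.6. The side view agrees. The tester's +x points to world +y, and its +y points to world -x. Next I refine the axis and work out the move.

```bash
cat >> h.py <<'E'
def rel(pts,yaw=None):
    """world points -> tool cm from measured pose; tool-y world heading (deg) -> yaw"""
    s=robot.get_state(); M=R.from_rotvec(s['orientation']).as_matrix(); p=np.array(s['tcp_pos'])
    print('t',s['time'],'tcp',np.round(p,4),'F',np.round(s['contact_force'],1))
    for q in pts: print(np.round(M.T@(np.array(q)-p)*100,2))
    if yaw is not None: print('yaw',(np.degrees(np.arctan2(M[1,1],M[0,1]))-yaw+180)%360-180)
E
python3 - <<'E'
from h import *
im,D=robot.get_image('top'); c=cam('top'); K,d,Rm,t=c
v,u=np.mgrid[0:420,0:560]; n=cv2.undistortPoints(np.stack([u.ravel(),v.ravel()],1).astype(float)[:,None],K,d)[:,0]
P=(t+(np.c_[n[:,0],-n[:,1],-np.ones(len(n))]*D.reshape(-1,1))@Rm.T)
m=(P[:,0]>.40)&(P[:,0]<.6)&(P[:,1]>-.25)&(P[:,1]<.28)&(P[:,2]>.007)&(P[:,2]<.15)
mm=cv2.morphologyEx(m.reshape(420,560).astype(np.uint8),cv2.MORPH_OPEN,np.ones((3,3)))
k,L,S,_=cv2.connectedComponentsWithStats(mm); i=1+S[1:,4].argmax(); sel=(L==i).ravel()
print(S[i],cv2.minAreaRect(P[sel][:,:2].astype(np.float32)*1000))
def tops(lo,hi,y0,y1):
    q=P[sel&(P[:,2]>lo)&(P[:,2]<hi)&(P[:,1]>y0)&(P[:,1]<y1)]; print(len(q),q.mean(0),q.min(0),q.max(0))
tops(.09,.12,-.1,.05); tops(.07,.1,.12,.28)
rel([(.50,-.40,.22),(.60,-.1,.22),(.5,.213,.2)],-81.3)
E
```

```text
[  122   192   217    79 11988] ((517.7633056640625, 47.954986572265625), (126.85264587402344, 429.27349853515625), 6.766030788421631)
167 [ 0.53098107 -0.02554464  0.09879687] [ 0.51074651 -0.03372738  0.09232538] [ 0.55218728 -0.01686682  0.10507409]
145 [0.5019287  0.21488415 0.07918339] [0.48376754 0.20812105 0.07007359] [0.52028138 0.22268739 0.08538344]
t 1.15 tcp [ 0.2649 -0.5935  0.2186] F [-1.1  0.2  0.5]
[29.35 -8.09 -0.13]
[ 50.71 -31.41  -0.13]
[ 54.34 -64.06   1.87]
yaw 15.35521499517938
```

apply_moves(
  plan=[
    {"hand": 0.5, "linear": [5.9, -1.6, 0], "yaw": 3},
    {"hand": 0.5, "linear": [11.7, -3.2, 0], "yaw": 6},
    {"hand": 0.5, "linear": [17.6, -4.9, 0], "yaw": 9},
    {"hand": 0.5, "linear": [23.5, -6.5, 0], "yaw": 12},
    {"hand": 0.5, "linear": [29.4, -8.1, 0], "yaw": 15},
    {"hand": 0.5, "linear": [33.6, -12.7, 0], "yaw": 17.2},
    {"hand": 0.5, "linear": [37.8, -17.4, 0], "yaw": 17.2},
    {"hand": 0.5, "linear": [42, -22, 0], "yaw": 17.2},
    {"hand": 0.5, "linear": [46.3, -26.7, 0], "yaw": 17.2},
    {"hand": 0.5, "linear": [49, -31.4, 0], "yaw": 17.2},
  ],
)

```text
time: 2.4
tcp_pos: [0.5855, -0.1042, 0.2187]
orientation: [-3.135, -0.19, -0.002]
contact_force: [0.7, 0.7, 0.3]
gripper_width: 0.0464
grasp_force: 0.0
```

```bash
python3 - <<'E'
from h import *
rel([(.502,.150,.215),(.502,.150,.17)],-83.2)
E
```

```text
t 2.4 tcp [ 0.5855 -0.1042  0.2187] F [0.7 0.7 0.3]
[ -5.21 -26.24   0.38]
[ -5.22 -26.24   4.88]
yaw 0.14866502758832212
```

apply_moves(
  plan=[
    {"hand": 0.5, "linear": [-0.5, -5, 0], "yaw": 0},
    {"hand": 0.5, "linear": [-1.5, -10, 0], "yaw": 0},
    {"hand": 0.5, "linear": [-2.5, -15, 0], "yaw": 0},
    {"hand": 0.5, "linear": [-4, -20, 0], "yaw": 0},
    {"hand": 0.5, "linear": [-4.7, -24, 0], "yaw": 0},
    {"hand": 0.5, "linear": [-5.2, -26.2, 0], "yaw": 0},
    {"hand": 0.5, "linear": [-5.2, -26.2, 0], "yaw": 0},
    {"hand": 0.5, "linear": [-5.2, -26.2, 0], "yaw": 0},
    {"hand": 0.5, "linear": [-5.2, -26.2, 0], "yaw": 0},
    {"hand": 0.5, "linear": [-5.2, -26.2, 0], "yaw": 0},
  ],
)

```text
time: 3.65
tcp_pos: [0.5019, 0.1457, 0.2187]
orientation: [3.136, 0.184, 0.0]
contact_force: [-0.0, -0.6, -0.5]
gripper_width: 0.0466
grasp_force: 0.0
```

```bash
python3 - <<'E'
from h import *
np.set_printoptions(precision=4,suppress=True)
im,D=save('wrist','w1.png'); c=cam('wrist')
for l in ('guard_tab','pull_grip','index_notch','pointer_tip'):
    for q in robot.place_of('wrist',l)[:2]: print(l,round(q['confidence'],2),q['point'],atz(c,q['point'],Z[l]))
print(c[3]); rel([(.502,.2149,.16),(.502,.2149,.064)],-83.2)
E
```

```text
guard_tab 0.96 [214.2, 192.3] [0.5    0.2164 0.069 ]
guard_tab 0.7 [451.6, 193.7] [ 0.528 -0.031  0.069]
pull_grip 0.79 [452.8, 192.1] [ 0.5318 -0.0224  0.085 ]
index_notch 0.79 [498.6, 221.6] [ 0.4957 -0.1225  0.028 ]
index_notch 0.44 [438.4, 73.2] [ 0.6512 -0.0078  0.028 ]
pointer_tip 0.61 [422.0, 223.5] [ 0.483  -0.0266  0.031 ]
[0.5693 0.1542 0.3841]
t 3.9 tcp [0.5016 0.1467 0.2187] F [ 0.  -0.4  0. ]
[ 0.86 -6.77  5.87]
[ 0.86 -6.77 15.47]
yaw 0.035463955820461024
```

View pics/w1.png

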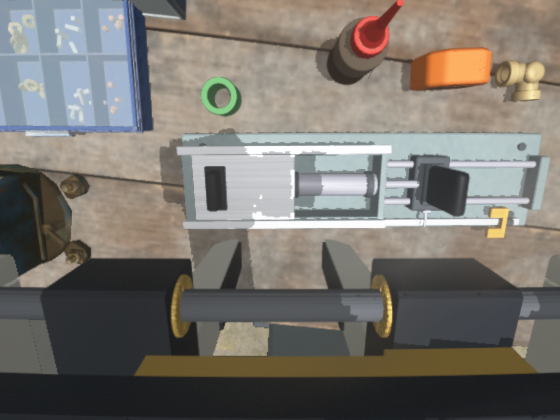

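The wrist view shows the guard at the left, fully open, with its tab at (214,190). The grip is at (450,190) and the index notch at (497,222). Nothing obstructs the tab, so I straddle it and close.

apply_moves(
  force=12,
  plan=[
    {"hand": 0.5, "linear": [0, -5, 0], "yaw": 0},
    {"hand": 0.5, "linear": [0, -6.9, 3], "yaw": 0},
    {"hand": 0.5, "linear": [0, -6.9, 7.5], "yaw": 0},
    {"hand": 0.5, "linear": [0, -6.9, 11.5], "yaw": 0},
    {"hand": 0.5, "linear": [0, -6.9, 14], "yaw": 0},
    {"hand": 0.5, "linear": [0, -6.9, 15.4], "yaw": 0},
    {"hand": 0.5, "linear": [0, -6.9, 15.4], "yaw": 0},
    {"hand": 0.05, "linear": [0, -6.9, 15.4], "yaw": 0},
    {"hand": 0.05, "linear": [0, -6.9, 15.4], "yaw": 0},
    {"hand": 0.05, "linear": [0, -6.9, 15.4], "yaw": 0},
  ],
)

```text
time: 5.15
tcp_pos: [0.4937, 0.2156, 0.0655]
orientation: [-3.135, -0.188, -0.002]
contact_force: [-0.1, 0.1, -0.2]
gripper_width: 0.021
grasp_force: 0.0
```

apply_moves(
  plan=[
    {"hand": 0.05, "linear": [0, 0, 0], "yaw": 0},
    {"hand": 0.05, "linear": [0, 0, 0], "yaw": 0},
    {"hand": 0.05, "linear": [0, 1, 0], "yaw": 0},
    {"hand": 0.05, "linear": [0, 2, 0], "yaw": 0},
    {"hand": 0.05, "linear": [0, 3.2, 0], "yaw": 0},
    {"hand": 0.05, "linear": [0, 4.4, 0], "yaw": 0},
    {"hand": 0.05, "linear": [0, 5.6, 0], "yaw": 0},
    {"hand": 0.05, "linear": [0, 6.8, 0], "yaw": 0},
    {"hand": 0.05, "linear": [0, 8, 0], "yaw": 0},
    {"hand": 0.05, "linear": [0, 8.8, 0], "yaw": 0},
  ],
)

```text
time: 6.4
tcp_pos: [0.5045, 0.1266, 0.0651]
orientation: [3.136, 0.186, 0.002]
contact_force: [-0.9, 1.9, 5.1]
gripper_width: 0.012
grasp_force: 12.0
```

apply_moves(
  plan=[
    {"hand": 0.05, "linear": [0, 0.3, 0], "yaw": 0},
    {"hand": 0.05, "linear": [0, 0.6, 0], "yaw": 0},
    {"hand": 0.05, "linear": [0, 0.9, 0], "yaw": 0},
    {"hand": 0.05, "linear": [0, 1.2, 0], "yaw": 0},
    {"hand": 0.05, "linear": [0, 1.4, 0], "yaw": 0},
    {"hand": 0.05, "linear": [0, 1.6, 0], "yaw": 0},
    {"hand": 0.05, "linear": [0, 1.8, 0], "yaw": 0},
    {"hand": 0.05, "linear": [0, 2.0, 0], "yaw": 0},
    {"hand": 0.05, "linear": [0, 2.0, 0], "yaw": 0},
    {"hand": 0.05, "linear": [0, 2.0, 0], "yaw": 0},
  ],
)

```text
time: 7.65
tcp_pos: [0.5055, 0.1184, 0.0651]
orientation: [-3.122, -0.198, -0.003]
contact_force: [-2.2, 17.5, 2.7]
gripper_width: 0.0121
grasp_force: 12.0
```

apply_moves(
  plan=[
    {"hand": 0.05, "linear": [0, -0.9, 0], "yaw": 0},
    {"hand": 0.5, "linear": [0, -0.9, 0], "yaw": 0},
    {"hand": 0.5, "linear": [0, -0.9, 0], "yaw": 0},
    {"hand": 0.5, "linear": [0, -0.9, 0], "yaw": 0},
    {"hand": 0.5, "linear": [0, -0.9, 0], "yaw": 0},
    {"hand": 0.5, "linear": [0, -0.9, -2], "yaw": 0},
    {"hand": 0.5, "linear": [0, -0.9, -6], "yaw": 0},
    {"hand": 0.5, "linear": [0, -0.9, -10], "yaw": 0},
    {"hand": 0.5, "linear": [0, -0.9, -14], "yaw": 0},
    {"hand": 0.5, "linear": [0, -0.9, -14], "yaw": 0},
  ],
)

```text
time: 8.9
tcp_pos: [0.5071, 0.1173, 0.2078]
orientation: [-3.135, -0.187, -0.011]
contact_force: [-0.5, -0.3, -1.0]
gripper_width: 0.0468
grasp_force: 0.0
```

```bash
python3 - <<'E'
from h import *
np.set_printoptions(precision=4,suppress=True)
im,D=save('wrist','w2.png'); c=cam('wrist')
for l in ('guard_tab','pull_grip','index_notch','pointer_tip'):
    for q in robot.place_of('wrist',l)[:2]: print(l,round(q['confidence'],2),q['point'],atz(c,q['point'],Z[l]))
print(c[3]); rel([(.53,-.0255,.16),(.53,-.0255,.07)],-83.2)
E
```

```text
guard_tab 0.92 [279.2, 197.0] [0.5099 0.1199 0.069 ]
pull_grip 0.96 [427.2, 198.8] [ 0.5284 -0.0206  0.085 ]
index_notch 0.66 [478.7, 228.6] [ 0.4918 -0.1196  0.028 ]
pointer_tip 0.62 [402.9, 230.0] [ 0.4803 -0.0283  0.031 ]
[0.5726 0.1252 0.3714]
t 9.15 tcp [0.504  0.1167 0.2032] F [-0.8 -0.3 -1. ]
[ 0.9  14.42  4.33]
[ 0.93 14.42 13.33]
yaw 0.04960556577390207
```

View pics/w2.png

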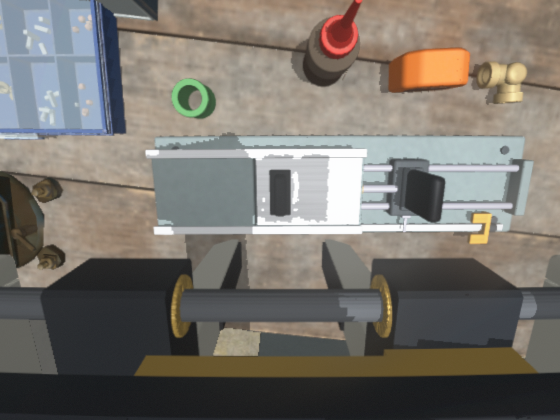

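The guard plate now covers the whole trough up to its end (column 362), with the tab at (279,192), so it is home. Next I go above the grip.

apply_moves(
  plan=[
    {"hand": 0.5, "linear": [0.3, 5, 0], "yaw": 0},
    {"hand": 0.5, "linear": [0.6, 10, 0], "yaw": 0},
    {"hand": 0.5, "linear": [0.9, 14.3, 0], "yaw": 0},
    {"hand": 0.5, "linear": [0.9, 14.3, 1], "yaw": 0},
    {"hand": 0.5, "linear": [0.9, 14.3, 1], "yaw": 0},
    {"hand": 0.5, "linear": [0.9, 14.3, 1], "yaw": 0},
    {"hand": 0.5, "linear": [0.9, 14.3, 1], "yaw": 0},
    {"hand": 0.5, "linear": [0.9, 14.3, 1], "yaw": 0},
    {"hand": 0.5, "linear": [0.9, 14.3, 1], "yaw": 0},
    {"hand": 0.5, "linear": [0.9, 14.3, 1], "yaw": 0},
  ],
)

```text
time: 10.4
tcp_pos: [0.5311, -0.0238, 0.1948]
orientation: [-3.136, -0.188, -0.0]
contact_force: [0.1, -0.8, -0.1]
gripper_width: 0.0464
grasp_force: 0.0
```

```bash
python3 - <<'E'
from h import *
np.set_printoptions(precision=4,suppress=True)
im,D=save('wrist','w3.png'); c=cam('wrist')
for l in ('guard_tab','pull_grip','index_notch','pointer_tip'):
    for q in robot.place_of('wrist',l)[:2]: print(l,round(q['confidence'],2),q['point'],atz(c,q['point'],Z[l]))
print(c[3]); rel([(.53,-.024,.063)],-83.2)
E
```

```text
guard_tab 0.96 [135.4, 201.9] [0.5158 0.1181 0.069 ]
pull_grip 0.69 [279.0, 207.4] [ 0.531  -0.0214  0.085 ]
index_notch 0.94 [363.6, 233.1] [ 0.4986 -0.1217  0.028 ]
pointer_tip 0.93 [282.1, 240.1] [ 0.4803 -0.0305  0.031 ]
[ 0.5985 -0.0155  0.3602]
t 10.65 tcp [ 0.5311 -0.0239  0.1947] F [ 0.3 -0.4 -0. ]
[-0.11  0.   13.17]
yaw 0.04476785510354375
```

View pics/w3.png

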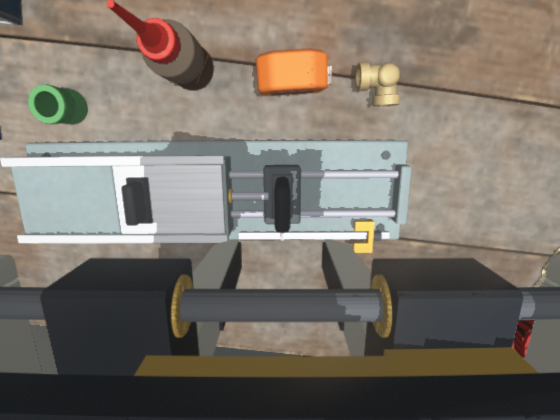

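The wrist view shows the grip at (282,205), centred between the fingers, with the pointer at (282,238) and the notch at about (364,235). I descend and grip.

apply_moves(
  force=35,
  plan=[
    {"hand": 0.5, "linear": [0, 0, 4], "yaw": 0},
    {"hand": 0.5, "linear": [0, 0, 8], "yaw": 0},
    {"hand": 0.5, "linear": [0, 0, 11], "yaw": 0},
    {"hand": 0.5, "linear": [0, 0, 13.1], "yaw": 0},
    {"hand": 0.5, "linear": [0, 0, 13.1], "yaw": 0},
    {"hand": 0.1, "linear": [0, 0, 13.1], "yaw": 0},
    {"hand": 0.1, "linear": [0, 0, 13.1], "yaw": 0},
    {"hand": 0.1, "linear": [0, 0, 13.1], "yaw": 0},
    {"hand": 0.1, "linear": [0, 0, 13.1], "yaw": 0},
    {"hand": 0.1, "linear": [0, 0, 13.1], "yaw": 0},
  ],
)

```text
time: 11.9
tcp_pos: [0.5315, -0.0242, 0.0643]
orientation: [3.135, 0.188, 0.002]
contact_force: [-0.0, -1.6, 3.7]
gripper_width: 0.0141
grasp_force: 35.0
```

apply_moves(
  plan=[
    {"hand": 0.1, "linear": [0, 1, 0], "yaw": 0},
    {"hand": 0.1, "linear": [0, 2, 0], "yaw": 0},
    {"hand": 0.1, "linear": [0, 3, 0], "yaw": 0},
    {"hand": 0.1, "linear": [0, 4, 0], "yaw": 0},
    {"hand": 0.1, "linear": [0, 5.2, 0], "yaw": 0},
    {"hand": 0.1, "linear": [0, 6.4, 0], "yaw": 0},
    {"hand": 0.1, "linear": [0, 7.6, 0], "yaw": 0},
    {"hand": 0.1, "linear": [0, 8.6, 0], "yaw": 0},
    {"hand": 0.1, "linear": [0, 9.3, 0], "yaw": 0},
    {"hand": 0.1, "linear": [0, 9.3, 0], "yaw": 0},
  ],
)

```text
time: 13.15
tcp_pos: [0.5421, -0.11, 0.0643]
orientation: [-3.128, -0.194, 0.001]
contact_force: [-2.1, 10.3, 7.6]
gripper_width: 0.014
grasp_force: 35.1
```

```bash
python3 - <<'E'
from h import *
np.set_printoptions(precision=4,suppress=True)
a=np.array([-.118,.993,0])
for n in ('wrist','side','top'):
    im,D=save(n,n+'4.png'); c=cam(n); P={}
    for l in ('guard_tab','pull_grip','index_notch','pointer_tip'):
        for q in robot.place_of(n,l)[:1]: P[l]=atz(c,q['point'],Z[l]); print(n,l,round(q['confidence'],2),q['point'],P[l])
    if 'index_notch' in P and 'pointer_tip' in P: print('ptr-notch mm',1000*(P['pointer_tip']-P['index_notch'])@a)
    if n=='side': cv2.imwrite('pics/s4c.png',cv2.resize(im[180:300,200:340,::-1],None,fx=5,fy=5,interpolation=cv2.INTER_CUBIC))
rel([]);s=robot.get_state();print(s['grasp_force'],s['gripper_width'])
E
```

```text
wrist pull_grip 0.84 [279.2, 266.6] [ 0.5431 -0.1083  0.085 ]
side guard_tab 0.73 [264.5, 185.8] [0.5171 0.1308 0.069 ]
side pull_grip 0.89 [288.6, 236.2] [ 0.5456 -0.1137  0.085 ]
side index_notch 0.65 [259.0, 268.6] [ 0.4939 -0.1268  0.028 ]
side pointer_tip 0.77 [260.8, 262.3] [ 0.4978 -0.1118  0.031 ]
ptr-notch mm 14.460063573671016
top guard_tab 0.82 [191.7, 229.5] [0.518  0.1169 0.069 ]
t 13.9 tcp [ 0.542  -0.1093  0.0643] F [-2.1 12.   7.1]
35.06656140089035 0.013668931335506559
```

View pics/wrist4.png

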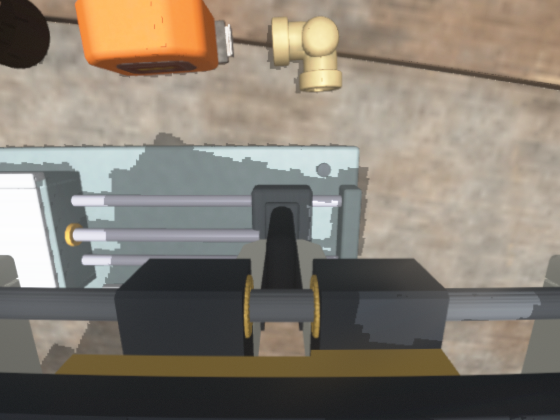

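View pics/s4c.png

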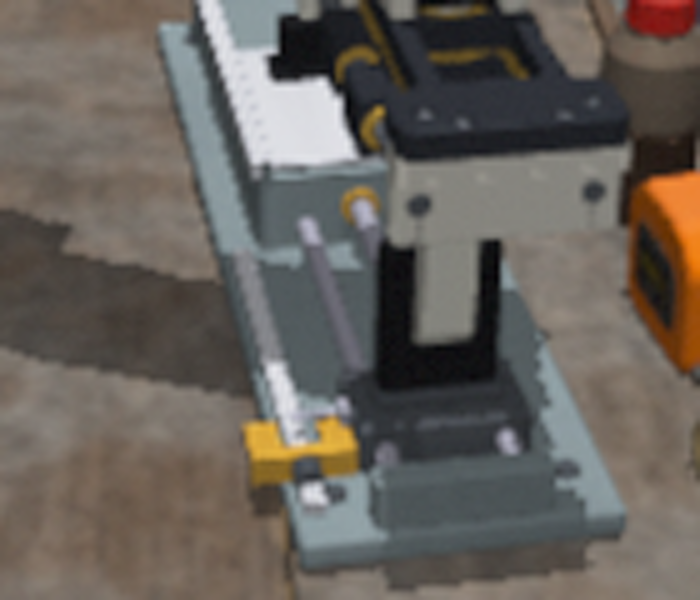

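The wrist view shows the grip held between the fingers at (280,265), with index and pointer hidden. The side crop shows the pointer short of or at the plate's near edge. I compare zoomed crops of the index plate to settle its shape.

```bash
python3 - <<'E'
from h import *
def z(f,x,y,w,h,k=None): 
    return cv2.resize(cv2.imread('pics/'+f)[y:y+h,x:x+w],(400,300),interpolation=cv2.INTER_CUBIC)
A=np.hstack([z('w3.png',330,205,64,48),z('w1.png',466,195,64,48)])
B=np.hstack([z('side0.png',236,248,48,36),z('side4.png',236,248,48,36)])
cv2.imwrite('pics/c5.png',np.vstack([A,B]))
E
```

```text
(no output)
```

View pics/c5.png

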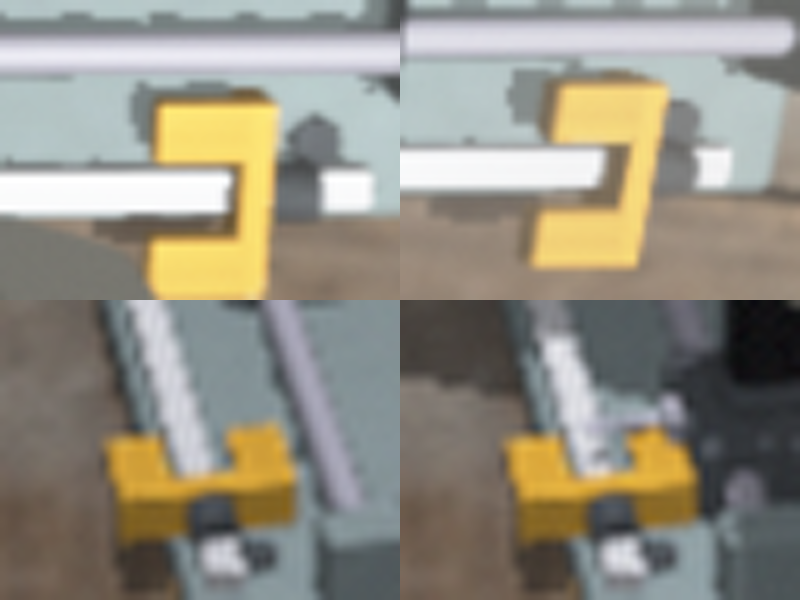

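The plate is C-shaped, open towards the slide. In w3 its notch spans about columns 354.8–368.4 and the plate ends at about 374, all at row 237. I compute the needed pull from these.

```bash
python3 - <<'E'
from h import *
# w3 camera pose: shift the current wrist camera by the TCP difference (orientation nearly equal); check with reported pose
K,d,Rm,_=cam('wrist'); c=(K,d,Rm,np.array([.5985,-.0155,.3602]))
a=np.array([-.118,.993,0])
p=atz(c,(282.1,239),.031)
for n,u in dict(open=(354.8,237),mid=(361.6,237),wall=(368.4,237),end=(374,237),net=(363.6,233.1)).items():
    print(n,round(1000*(p-atz(c,u,.028))@a,1))
ct=cam('top')
print('top net',1000*(atz(ct,(270.8,246.5),.031)-atz(ct,(316.4,243.7),.028))@a)
# present pull
s=robot.get_state();print('pull',-1000*(np.array(s['tcp_pos'])-[.5315,-.0242,.0643])@a, s['time'])
cs=cam('side'); 
# side view: project candidate pointer tip positions
K,d,Rm,t=cs
E
```

```text
open 82.7
mid 90.5
wall 98.3
end 104.7
net 92.4
top net 90.8364777812549
pull 85.69645743893612 13.9
```

apply_moves(
  plan=[
    {"hand": 0.1, "linear": [0, 0.2, 0], "yaw": 0},
    {"hand": 0.1, "linear": [0, 0.4, 0], "yaw": 0},
    {"hand": 0.1, "linear": [0, 0.6, 0], "yaw": 0},
    {"hand": 0.1, "linear": [0, 0.6, 0], "yaw": 0},
    {"hand": 0.1, "linear": [0, 0.6, 0], "yaw": 0},
    {"hand": 0.1, "linear": [0, 0.6, 0], "yaw": 0},
    {"hand": 0.1, "linear": [0, 0.6, 0], "yaw": 0},
    {"hand": 0.1, "linear": [0, 0.6, 0], "yaw": 0},
    {"hand": 0.1, "linear": [0, 0.6, 0], "yaw": 0},
    {"hand": 0.1, "linear": [0, 0.6, 0], "yaw": 0},
  ],
)

```text
time: 15.15
tcp_pos: [0.5426, -0.1149, 0.0642]
orientation: [-3.127, -0.196, 0.002]
contact_force: [-3.1, 11.7, 7.5]
gripper_width: 0.014
grasp_force: 35.1
```

```bash
python3 - <<'E'
from h import *
a=np.array([-.118,.993,0])
im,D=save('side','s6.png'); tp,_=save('top','t6.png')
cv2.imwrite('pics/c6.png',np.hstack([cv2.resize(im[236:284,228:288,::-1],(400,320),interpolation=cv2.INTER_CUBIC),cv2.resize(tp[215:263,285:345,::-1],(400,320),interpolation=cv2.INTER_CUBIC)]))
s=robot.get_state();print('pull',-1000*(np.array(s['tcp_pos'])-[.5315,-.0242,.0643])@a,s['time'],s['tcp_pos'],s['grasp_force'],s['contact_force'])
E
```

```text
pull 91.29192812415515 15.25 [ 0.54266349 -0.1148089   0.06423145] 35.07355570793152 [-2.4957235  11.05581353  8.24881597]
```

View pics/c6.png

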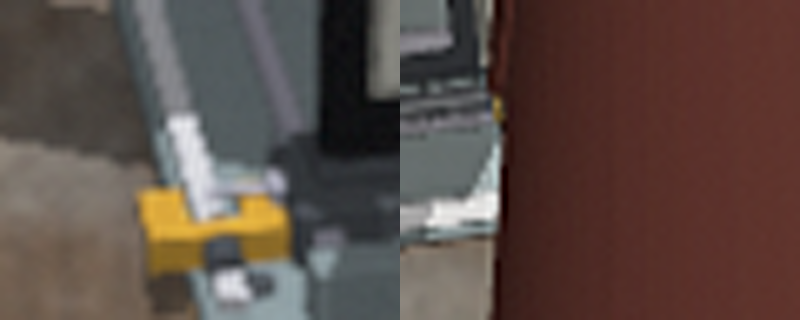

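The side crop shows the pointer, still held, at about crop (215,185) over the notch's opening. The plate's far arm edge is at about row 190 and its near edge at about row 233. The top view is blocked by the arm. I check numerically.

```bash
python3 - <<'E'
from h import *
a=np.array([-.118,.993,0]); o=np.array([.5201,.0281,0]); b=np.array([-.993,-.118,0])
c=cam('side'); 
im,_=robot.get_image('side')
for n in ('pointer_tip','index_notch','pull_grip'):
    for q in robot.place_of('side',n)[:2]: print(n,q['point'],round(q['confidence'],2),1000*(atz(c,q['point'],Z[n])-o)@a)
def pr(x,y,z):
    K,d,Rm,t=c; p=Rm.T@(o+a*x+b*y+[0,0,z]-t); p=np.array([p[0],-p[1],-p[2]])
    return cv2.projectPoints(p[None],np.zeros(3),np.zeros(3),K,d)[0].ravel()
f=lambda u,v:(228+u/6.667,236+v/6.667)
for n,uv,z in (('ptr',(215,184),.031),('Larm far',(140,189),.028),('Rarm far',(280,192),.028),('wall far',(205,220),.028),('near L',(150,236),.028),('near R',(290,230),.028)):
    p=atz(c,f(*uv),z)-o; print(n,np.round(1000*np.array([p@a,p@b]),1))
# yellow extents in original side0 picture
g=cv2.imread('pics/side0.png').astype(int); m=(g[...,2]-g[...,0]>90)&(g[...,1]>110); ys,xs=np.nonzero(m[255:285,240:285]); print(ys.min()+255,ys.max()+255,xs.min()+240,xs.max()+240)
E
```

```text
pointer_tip [256.6, 261.7] 0.61 -133.15585118749112
pointer_tip [259.6, 265.1] 0.2 -144.56149243423442
index_notch [259.9, 266.2] 0.64 -143.7179501741999
pull_grip [289.5, 238.2] 0.65 -150.56888851541382
ptr [-140.1   40.3]
Larm far [-134.8   59.7]
Rarm far [-142.4   23.1]
wall far [-151.9   44.9]
near L [-156.6   60.2]
near R [-160.1   23.7]
263 271 249 270
```

```bash
python3 - <<'E'
from h import *
a=np.array([-.118,.993,0]); b=np.array([-.993,-.118,0]); g0=np.array([.5315,-.0242,0])
K,d,Rw,_=cam('wrist')
s=robot.get_state(); M=R.from_rotvec(s['orientation']).as_matrix()
def cw(t,rv): # wrist camera attitude at that time
    return (K,d,R.from_rotvec(rv).as_matrix()@M.T@Rw,np.array(t))
C={'w1':(cw([.5693,.1542,.3841],[3.136,.184,0]),(470,200,530,245)),'w2':(cw([.5726,.1252,.3714],[-3.135,-.187,-.005]),(460,205,500,250)),'w3':(cw([.5985,-.0155,.3602],[-3.136,-.188,0]),(340,210,385,262)),'top0':(cam('top'),(300,225,330,260))}
for n,(c,(x0,y0,x1,y1)) in C.items():
    im=cv2.resize(cv2.imread(f'pics/{n}.png')[y0:y1,x0:x1],None,fx=4,fy=4,interpolation=cv2.INTER_CUBIC).astype(int)
    ys,xs=np.nonzero((im[...,2]-im[...,0]>70)&(im[...,1]>120))
    P=np.array([atz(c,(x0+(u-1.5)/4,y0+(v-1.5)/4),.028) for u,v in zip(xs,ys)])-g0
    X,Y=-1000*P@a,1000*P@b
    out=[]
    for lo,hi in ((.08,.25),(.4,.6),(.75,.92)):
        q0,q1=np.percentile(Y,[1,99]); k=(Y>q0+lo*(q1-q0))&(Y<q0+hi*(q1-q0)); out.append(np.round(np.percentile(X[k],[3,97]),1))
    p=None
    print(n,'Y',np.round(np.percentile(Y,[1,99]),1),'inner arm',out[0],'web',out[1],'outer arm',out[2])
E
```

```text
w1 Y [30.3 67.7] inner arm [ 81.4 102.3] web [ 97.2 102.8] outer arm [ 81.6 102.7]
w2 Y [31.9 69. ] inner arm [ 80.6 101.5] web [ 96.3 102.1] outer arm [ 80.8 102. ]
w3 Y [29.8 67.8] inner arm [ 82.4 103.2] web [ 97.8 104.1] outer arm [ 82.5 103.9]
top0 Y [31.1 67.9] inner arm [ 84.6 104.7] web [100.4 105.5] outer arm [ 85.1 105.2]
```

apply_moves(
  plan=[
    {"hand": 0.1, "linear": [0, 0.1, 0], "yaw": 0},
    {"hand": 0.1, "linear": [0, 0.1, 0], "yaw": 0},
    {"hand": 0.1, "linear": [0, 0.1, 0], "yaw": 0},
    {"hand": 0.1, "linear": [0, 0.1, 0], "yaw": 0},
    {"hand": 0.1, "linear": [0, 0.1, 0], "yaw": 0},
    {"hand": 0.1, "linear": [0, 0.1, 0], "yaw": 0},
    {"hand": 0.1, "linear": [0, 0.1, 0], "yaw": 0},
    {"hand": 0.1, "linear": [0, 0.1, 0], "yaw": 0},
    {"hand": 0.1, "linear": [0, 0.1, 0], "yaw": 0},
    {"hand": 0.1, "linear": [0, 0.1, 0], "yaw": 0},
  ],
)

```text
time: 16.7
tcp_pos: [0.5427, -0.1156, 0.0642]
orientation: [-3.127, -0.196, 0.002]
contact_force: [-2.6, 11.7, 8.0]
gripper_width: 0.0139
grasp_force: 35.1
```

```bash
python3 - <<'E'
from h import *
s=robot.get_state();print(s['tcp_pos'],s['grasp_force'],np.abs(s['qd']).max(),s['time'])
print(-1000*(np.array(s['tcp_pos'])-[.5315,-.0242,.0643])@[-.118,.993,0])
print(robot.finish_job())
E
```

```text
[ 0.54273241 -0.11558772  0.06423231] 35.07809400558472 0.0015138196181689906 16.7
92.07342543013597
the job is handed in; nothing more can be done
None
```

I slid the guard home, then pulled the slide out 92 mm; it is held still with a 35 N grip, and I handed the job in at 16.7 s (no verdict came back). I put the notch middle at 90–93 mm of pull (allowed error 6 mm); one coarse side-view reading put it nearer 96 mm.

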